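# Shut up the clay modeller's tool chest

## Task

Close up the wooden tool chest by pushing only, with the fingertips: first push both drawers fully home, in either order, while the lid is still up, then push the lid down until it is fully shut. Do not lift the chest or shove it along the bench, and leave the other things on the bench alone.

Things in the scene. Friction and masses are not known exactly. Their poses are not given: they have to be found in the camera images.
- chest: Plywood tool chest, loose on the bench, 6 to 9 kg: 190 mm deep (its x), 300 mm wide (its y), 118 mm high to the rim without the lid. Origin: centre of its underside; its -x side is the front with the two drawers, +y is the left drawer's side, z is up. It slides on the bench if pushed with more than about 25 N.
- drawer_left (a joint): How far the left (+y) drawer stands out of the chest, m: 0 is fully home, it slides out along the chest's -x, at most 0.09; it needs about 2 to 3 N to move and stays where it is left. Starts 0.03 to 0.07 out. Its front is 128 mm wide and 52 mm high (29.5 to 82 mm above the bench); when home its face is flush with the chest's front.
- drawer_right (a joint): The same for the right (-y) drawer.
- knob_left (a point): Centre of the front end of the left drawer's steel knob (16 mm across, sticking out 22 mm from the middle of the drawer front, 60 mm above the bench); it moves with the drawer. Axes as the chest's.
- knob_right (a point): The same point of the right drawer's knob.
- lid (a joint): Angle of the lid, rad: 0 is shut, flat on the rim; it grows as the front edge swings up, at most 1.5. Starts 0.9 to 1.25. The hinge is stiff: the lid stays where it is left and needs about 2 to 5 N at its front edge to be pushed down.
- lid_hinge (a point): Middle of the hinge line, along the chest's y at the top of its back (+x) side, 118 mm above the bench, at the lid's underside.
- lid_edge (a point): Middle of the front edge of the lid's outer (upper) face, 206 mm from the hinge; it moves with the lid. The lid is a board 8 mm thick and 304 mm wide with a lip 37 mm deep and 8 mm thick hanging from its front edge; shut, the lip stands 8 mm in front of the chest's front face and reaches just below the drawers' top edge, above the knobs, so the lid cannot shut over an open drawer.
- car: Small clay model car, 220 x 96 x 75 mm, loose, beside the chest on its +y side. Origin: centre of its underside. To be left alone.
- billet: Block of clay 80 x 55 x 50 mm, loose, on the chest's -y side. Origin: centre of its underside. To be left alone.
- jar: Clear jar with steel cap, 60 mm across, 85 mm high, loose, on the chest's -y side. Origin: centre of its underside. To be left alone.
- hoop: Black rubber ring, a model's tyre, 72 mm across, 30 mm high, lying loose on the chest's -y side. Origin: centre of its underside. To be left alone.

How it is judged:
By the outcome, as a careful person would: the job done as asked, in the order asked, and still so for the second after the job is handed in, with the robot touching nothing.
It also fails if it takes over 64 s, if anything falls off the work surface, if the arm or the gripper's body presses on something with over 40 N, if the wrist force passes 120 N, or if a joint passes its speed limit or range.

## Robot

A 7-joint arm with a two-finger parallel gripper is mounted at the origin on the work surface. World frame = base frame: x ahead of the robot, y to its left, z up, the work surface at z = 0. Lengths are in m, angles in rad, forces in N, time in s.
With the tool pointing down it reaches from about 0.425 to 0.925 m from the base axis. Payload 6.8 kg.
Tool frame: the origin (TCP) lies on the front face of the gripper's body, between the roots of the fingers; the fingertips stand 73 mm ahead of it and the grasp point (between the pads) lies 54 mm ahead of it; z points along the fingers, y is the line along which they close (so a half turn about z gives the same grasp; the last joint's range is limited). The gripper opens to 85 mm and grips with 20 to 120 N. Pads are 22 mm wide; open, the fingers measure 114 mm over their backs; the gripper's body (76 mm by 85 mm) begins 54 mm behind the grasp point. The pads swing forward as they close: fully open they stand 13 mm farther back than shut.
Start: joints at [-1.398, 0.477, 0.022, 1.555, -0.011, 1.109, -0.083], TCP at [0.187, 0.649, 0.304] pointing down, gripper open.
Joint ranges: [-2.96, 2.96], [-0.34, 2.1], [-1.41, 1.46], [0.24, 2.44], [-1.37, 4.51], [0.17, 1.92], [-2.96, 2.96]. Speed limits (rad/s): [2.39, 2.39, 3.14, 3.14, 3.14, 3.14, 3.14].

## Interface

Orientations are given as a unit quaternion [w, x, y, z].
In Python, from station import bot, optics gives the robot as it stands.
- The arm moves only by the tool drive_tool, never from a script. Its argument "deltas" is a list of rows, each an object with "gripper": the closure in counts, from 0 (fully open) to 255 (shut); "offset": the shift along the tool's x, y, z in units of 1000 mm (1.0 is 1000 mm), a list of three; "angular": the turn, a rotation vector about the tool's x, y, z in units of 45 degrees (1.0 is 45 degrees), a list of three. In form: [{"gripper": gripper, "offset": [dx, dy, dz], "angular": [rx, ry, rz]}, ...]. A call has 1 to 5 rows; each row is the pose to reach, as a shift and turn from the pose commanded when the call began, along the tool's axes at that moment; what a row does not reach only later rows make up. A row lasts 1/10 s, in which the tool goes at most 50 mm and 8.59 degrees, less where a joint would pass 70% of its speed; a pose out of reach is approached as far as the arm can. A call with a number of a shift or a turn outside -1 to 1 is refused whole. A call with a gripper value outside its range is refused whole. The fingers move at their own pace and stop on an object; "grip_force" is the grip in N (left out, the last holds). Time passes only in rows, so rows that repeat a pose let the fingers close. It gives the time, the measured TCP pose, the force, the opening and the grip force at its end, in the units of the state.
- bot.get_obs(): the state, without advancing time (a new reading comes with each control period).
- optics.read_camera(name): name is "side" or "top"; returns the picture (480x640x3 uint8, blue, green, red); there is no depth.
- optics.camera_model(name): a dict with "fx", "fy", "cx", "cy" (pixels), "dist" ([k1, k2, p1, p2, k3] as OpenCV has them; the pictures are not rectified), "cam_to_world" (4x4, takes a point from camera to world coordinates). Camera axes: x right, y up, looking along -z (the intrinsics and any distortion apply to the point x, -y, -z); pixel columns grow to the right and rows downward; lengths in m; the calibration is good to about 2 mm. A picture is of the moment at which its call begins. camera_model takes no time and is no camera call.
- bot.hand_in(): hands the job in; it is judged then, once.
The state is a dict: "t": time; "q": joint angles; "joint_vel": joint speeds; "joint_torque": joint torques, N m; "eef_pos": TCP position; "tool_rot": TCP orientation; "contact_force": force on the tool from outside, world axes, zero at the start; "torque": the same for the moment, N m; "gripper_width": opening from 0.0 (shut) to 1.0 (fully open); "grasp_force": force on a finger pad.
Only numpy, scipy, OpenCV 4.12 (cv2) and the standard library are available. Lean on these libraries where they do the work, as an engineer would, in place of code of your own. Each camera call takes 0.05 s, during which the arm holds its last target. There are 200 camera calls.

## Working session

There is one attempt and no reset: what is moved stays moved. The work goes in short steps, Python scripts to look and compute and a tool call to move; the robot and the scene stay as the last step left them, time stands still between calls to the robot, and variables do not carry over. Pictures are saved under pics/ and viewed, at most 10 in all, crops included, and the job is handed in when it is done.

Besides the shell and the picture viewer there is one more tool, called after "Emit:" as name(argument=value, ...) on one line, values as JSON. drive_tool: Moves the arm, as the interface text tells. Its arguments: {"type":"object","properties":{"deltas":{"type":"array"},"grip_force":{"type":"number"}},"required":["deltas"]}

```bash
ls; mkdir -p pics; python3 - <<'E'
from station import bot, optics
import cv2
for n in("side","top"):
    cv2.imwrite(f"pics/{n}0.png",optics.read_camera(n))
    m=optics.camera_model(n);print(n,m)
print(bot.get_obs())
E
```

```text
pics
side {'fx': 459.09538972631486, 'fy': 459.09538972631486, 'cx': 315.43983658571227, 'cy': 237.32656615733413, 'dist': array([-0.12057324,  0.        ,  0.        ,  0.        ,  0.        ]), 'cam_to_world': array([[ 0.9971269 ,  0.04965581, -0.05720354,  0.47126862],
       [-0.07573661,  0.66731222, -0.74091725, -0.72591586],
       [ 0.00138178,  0.74312092,  0.66915572,  0.83904391],
       [ 0.        ,  0.        ,  0.        ,  1.        ]])}
top {'fx': 487.56309153212214, 'fy': 487.56309153212214, 'cx': 308.275090187313, 'cy': 237.37439246728886, 'dist': array([-0.02429051,  0.        ,  0.        ,  0.        ,  0.        ]), 'cam_to_world': array([[-1.27548980e-03,  9.88429328e-01, -1.51676750e-01,
         3.45162378e-01],
       [-9.99992812e-01, -1.80228671e-03, -3.33572815e-03,
         3.83038563e-02],
       [-3.57049652e-03,  1.51671405e-01,  9.88424522e-01,
         1.31150175e+00],
       [ 0.00000000e+00,  0.00000000e+00,  0.00000000e+00,
         1.00000000e+00]])}
{'t': 0.1, 'q': array([-1.39809606,  0.47773595,  0.0223643 ,  1.55635014, -0.0115357 ,
        1.10931755, -0.08307302]), 'joint_vel': array([ 0.0001799 , -0.0013096 , -0.0007496 , -0.00482722, -0.00135731,
        0.00161913,  0.00017503]), 'joint_torque': array([ 4.46467791e-03, -5.97756958e+01,  1.61330022e+00, -2.81950629e+01,
        1.27471896e-02,  5.05972712e-03, -6.64154598e-06]), 'eef_pos': array([0.18695013, 0.64815834, 0.30301187]), 'tool_rot': array([-6.74386184e-05,  1.39933391e-01,  9.90160562e-01, -8.38752420e-04]), 'contact_force': array([ 0.62750878, -0.26832414,  0.6814195 ]), 'torque': array([0.05648302, 0.02232105, 0.020476  ]), 'grasp_force': 0.0, 'gripper_width': 0.9984056887785017}
```

View pics/side0.png

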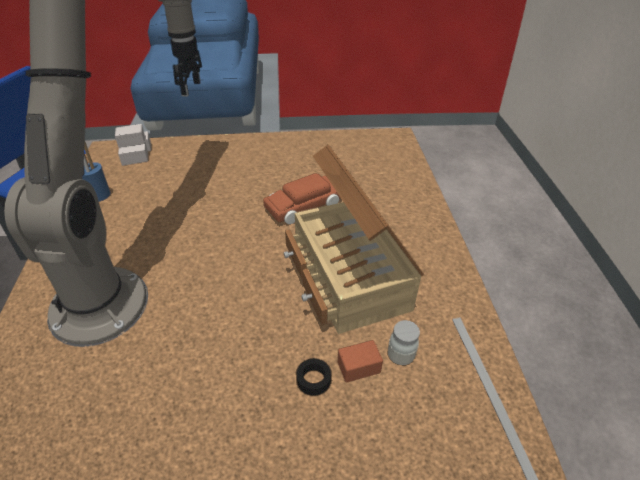

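View pics/top0.png

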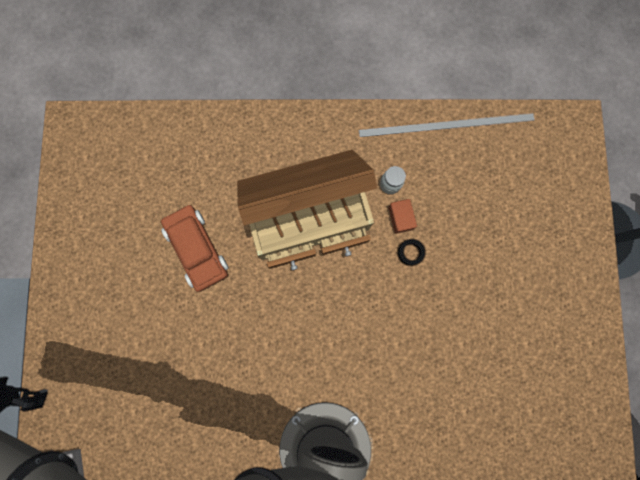

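The side view shows the chest with its lid up. The knobs are near (289,254) and (307,297), and the car is behind it. The top view has the chest at about (310,215) and the knobs at (293,265) and (347,251). Next I'll enlarge both views.

```bash
python3 - <<'E'
import cv2
a=cv2.imread("pics/top0.png")[140:290,225:425]; cv2.imwrite("pics/tc.png",cv2.resize(a,None,fx=4,fy=4,interpolation=cv2.INTER_CUBIC))
a=cv2.imread("pics/side0.png")[140:340,260:430]; cv2.imwrite("pics/sc.png",cv2.resize(a,None,fx=3,fy=3,interpolation=cv2.INTER_CUBIC))
E
```

```text
(no output)
```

View pics/tc.png

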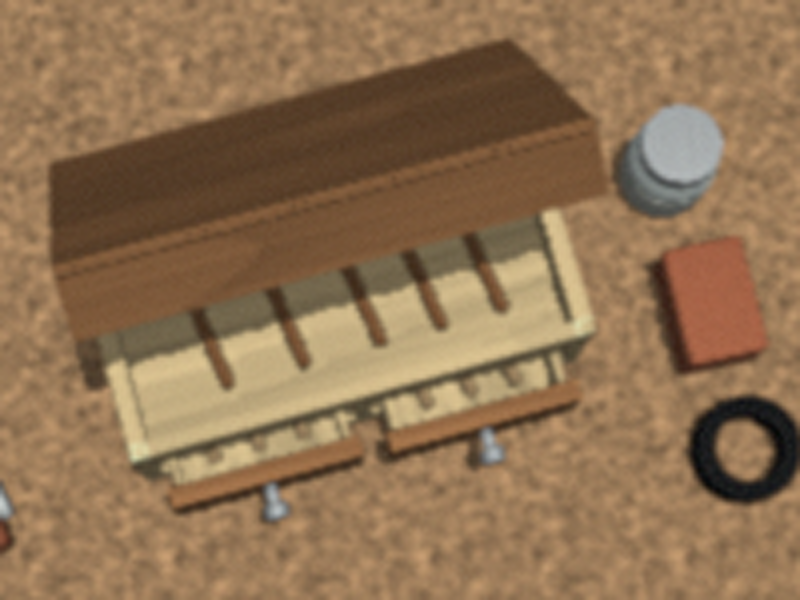

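View pics/sc.png

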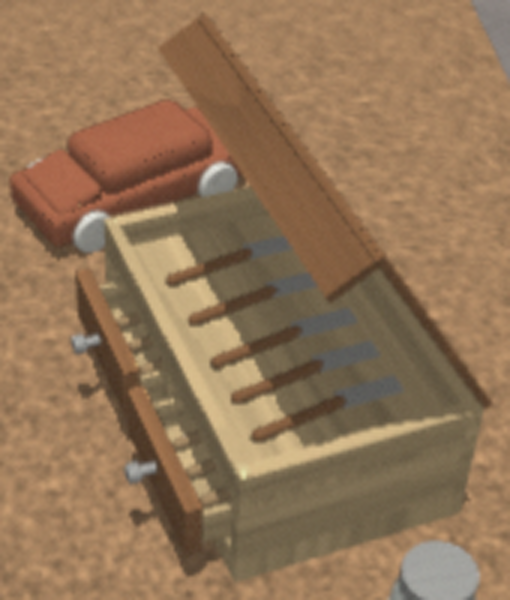

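Crop readings:
- **Top crop:** rim front corners at (132,462) and (592,333). Knob ends at (276,516) and (490,460). Lid edge corners at (57,270) and (597,120).
- **Side crop:** knob ends at (78,343) and (133,470). Lid edge corners at (203,14) and (382,260). Right rim front corner at (240,476).

```bash
cat > h.py <<'E'
import numpy as np, cv2
from station import bot, optics
M={n:optics.camera_model(n) for n in("side","top")}
def ray(n,p):
    m=M[n];K=np.array([[m["fx"],0,m["cx"]],[0,m["fy"],m["cy"]],[0,0,1]])
    u=cv2.undistortPoints(np.array([[p]],float),K,m["dist"])[0,0]
    T=m["cam_to_world"];return T[:3,3],T[:3,:3]@np.array([u[0],-u[1],-1])
def atz(n,p,z):
    o,d=ray(n,p);return o+d*(z-o[2])/d[2]
def tri(a,b):
    o1,d1=ray("top",a);o2,d2=ray("side",b)
    s=np.linalg.lstsq(np.c_[d1,-d2],o2-o1,rcond=None)[0]
    A,B=o1+s[0]*d1,o2+s[1]*d2;return (A+B)/2,np.linalg.norm(A-B)
tc=lambda u,v:(225+u/4-.375,140+v/4-.375)
sc=lambda u,v:(260+u/3-.33,140+v/3-.33)
def proj(n,P):
    m=M[n];K=np.array([[m["fx"],0,m["cx"]],[0,m["fy"],m["cy"]],[0,0,1]])
    T=np.linalg.inv(m["cam_to_world"]);p=T[:3,:3]@np.array(P)+T[:3,3]
    return cv2.projectPoints(np.array([[p[0],-p[1],-p[2]]]),np.zeros(3),np.zeros(3),K,m["dist"])[0].ravel()
E
python3 - <<'E'
from h import *
np.set_printoptions(precision=4,suppress=True)
for nm,a,b in[("kL",(276,516),(78,343)),("kR",(490,460),(133,470)),("lidL",(57,270),(203,14)),("lidR",(597,120),(382,260)),("rimFR",(592,333),(240,476)),("rimFL",(132,462),(107,222))]:
    print(nm,*tri(tc(*a),sc(*b)))
L=atz("top",tc(132,462),.118);R=atz("top",tc(592,333),.118)
print(L,R,np.linalg.norm(L-R))
for p in[(172,495),(362,448),(390,440),(578,392)]:print(atz("top",tc(*p),.082))
print("kn",atz("top",tc(276,516),.06),atz("top",tc(490,460),.06))
d=L-R;yaw=np.arctan2(-d[0],d[1]);ex=np.array([np.cos(yaw),np.sin(yaw),0])
c=(L+R)/2+.095*ex;print("yaw",yaw,"c",c)
print("car",[atz("top",p,.04) for p in((226,262),(205,290),(190,207))])
E
```

```text
kL [0.4584 0.0806 0.0604] 0.004975094874156562
kR [ 0.4948 -0.0575  0.0601] 0.005728054895996853
lidL [0.5676 0.1894 0.2969] 0.0026352895784415814
lidR [ 0.6504 -0.1003  0.2922] 0.001660434788809465
rimFR [ 0.5664 -0.1178  0.1178] 0.0037220392267689945
rimFL [0.4872 0.1678 0.1144] 0.005045335242991442
[0.4843 0.1672 0.118 ] [ 0.5645 -0.1178  0.118 ] 0.2960976708079362
[0.4674 0.1455 0.082 ]
[0.4972 0.0251 0.082 ]
[0.5023 0.0073 0.082 ]
[ 0.5329 -0.1128  0.082 ]
kn [0.456  0.0803 0.06  ] [ 0.492  -0.0578  0.06  ]
yaw 0.27439524771880314 c [0.6158 0.0504 0.118 ]
car [array([0.4754, 0.2584, 0.04  ]), array([0.4023, 0.3114, 0.04  ]), array([0.6229, 0.3583, 0.04  ])]
```

Emit:
drive_tool(deltas=[{"gripper": 255,"offset": [-0.032,-0.039,0],"angular": [0,0,-0.14]},{"gripper": 255,"offset": [-0.064,-0.078,0],"angular": [0,0,-0.28]},{"gripper": 255,"offset": [-0.096,-0.117,0],"angular": [0,0,-0.42]},{"gripper": 255,"offset": [-0.128,-0.156,0],"angular": [0,0,-0.56]},{"gripper": 255,"offset": [-0.16,-0.194,0],"angular": [0,0,-0.696]}], grip_force=40)

```text
t: 0.6
eef_pos: [0.2868, 0.417, 0.3036]
tool_rot: [-0.0, -0.135, 0.991, -0.0]
contact_force: [1.5, 0.1, 0.3]
gripper_width: 0.139
grasp_force: 0.0
```

```bash
cat > g.py <<'E'
# usage: g.py x y z -> tool-frame offset to that TCP target
from h import *; import sys
from scipy.spatial.transform import Rotation as Ro
np.set_printoptions(precision=4,suppress=True)
o=bot.get_obs();q=np.array(o["tool_rot"]);R=Ro.from_quat(q[[1,2,3,0]]).as_matrix()
print("t",o["t"],"p",o["eef_pos"],"F",o["contact_force"],"q",o["q"],"w",o["gripper_width"]);print(R)
if len(sys.argv)>3: print("off",R.T@(np.array(sys.argv[1:4],float)-o["eef_pos"]))
E
python3 g.py .434 .074 .28
```

```text
t 0.6 p [0.2868 0.417  0.3036] F [1.5078 0.1398 0.273 ] q [-1.0663  0.2014 -0.029   1.9515  0.007   0.9893  0.7426] w 0.1389810318701693
[[-0.9637 -0.2671 -0.0002]
 [-0.2671  0.9637 -0.0004]
 [ 0.0003 -0.0004 -1.    ]]
off [-0.0502 -0.3699  0.0237]
```

Emit:
drive_tool(deltas=[{"gripper": 255,"offset": [-0.007,-0.049,0],"angular": [0,0,0]},{"gripper": 255,"offset": [-0.014,-0.098,0],"angular": [0,0,0]},{"gripper": 255,"offset": [-0.021,-0.147,0],"angular": [0,0,0]},{"gripper": 255,"offset": [-0.028,-0.196,0],"angular": [0,0,0]},{"gripper": 255,"offset": [-0.035,-0.245,0],"angular": [0,0,0]}])

```text
t: 1.1
eef_pos: [0.3848, 0.1899, 0.3039]
tool_rot: [-0.0, -0.133, 0.991, 0.0]
contact_force: [0.6, 0.6, -0.3]
gripper_width: -0.001
grasp_force: 0.0
```

```bash
python3 g.py .432 .0735 .23
```

```text
t 1.1 p [0.3848 0.1899 0.3039] F [ 0.6207  0.59   -0.3399] q [-0.7552  0.0604  0.1586  2.1192 -0.0118  0.9628  1.2466] w -0.0007262612770760691
[[-0.9649 -0.2628 -0.0001]
 [-0.2628  0.9649  0.0002]
 [-0.      0.0002 -1.    ]]
off [-0.015  -0.1247  0.0738]
```

Emit:
drive_tool(deltas=[{"gripper": 255,"offset": [-0.005,-0.045,0],"angular": [0,0,0]},{"gripper": 255,"offset": [-0.01,-0.09,0],"angular": [0,0,0]},{"gripper": 255,"offset": [-0.015,-0.125,0.02],"angular": [0,0,0]},{"gripper": 255,"offset": [-0.015,-0.125,0.06],"angular": [0,0,0]},{"gripper": 255,"offset": [-0.015,-0.125,0.09],"angular": [0,0,0]}])

```text
t: 1.6
eef_pos: [0.4318, 0.0738, 0.2126]
tool_rot: [0.0, -0.131, 0.991, -0.0]
contact_force: [-0.4, 0.4, -0.5]
gripper_width: 0.003
grasp_force: 0.0
```

```bash
python3 g.py .432 .0735 .127;python3 -c "
from h import *
a=optics.read_camera('top')[170:290,240:400];cv2.imwrite('pics/t2.png',cv2.resize(a,None,fx=5,fy=5,interpolation=2))"
```

```text
t 1.6 p [0.4318 0.0738 0.2126] F [-0.4244  0.4263 -0.4777] q [-0.564   0.2155  0.2858  2.2038 -0.0899  0.7326  1.616 ] w 0.003182843717408235
[[-0.9657 -0.2597  0.0002]
 [-0.2597  0.9657 -0.0002]
 [-0.0001 -0.0002 -1.    ]]
off [-0.0001 -0.0004  0.0856]
```

View pics/t2.png

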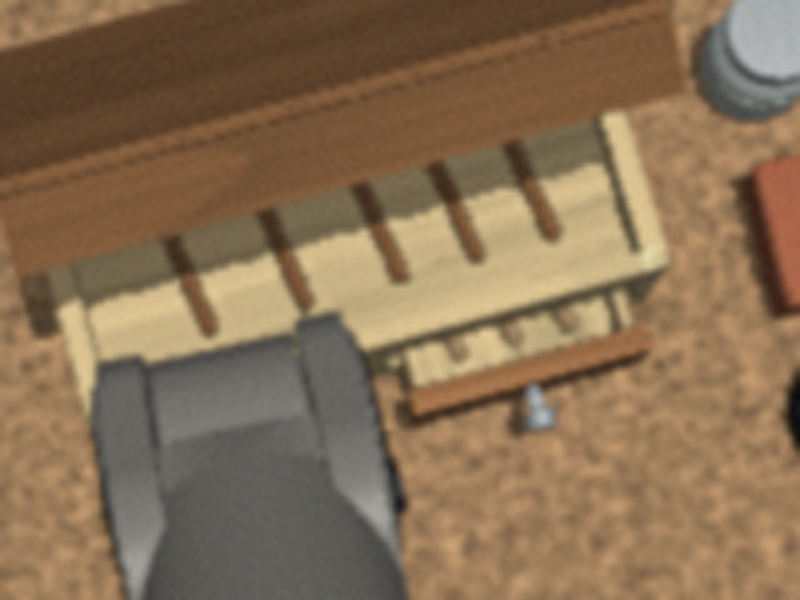

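The gripper is lined up with the left drawer, and the right knob shows at (537,415) in the crop. The wrist stays in front of the lip, so I'll descend.

Emit:
drive_tool(deltas=[{"gripper": 255,"offset": [0,0,0.03],"angular": [0,0,0]},{"gripper": 255,"offset": [0,0,0.06],"angular": [0,0,0]},{"gripper": 255,"offset": [0,0,0.085],"angular": [0,0,0]},{"gripper": 255,"offset": [0,0,0.085],"angular": [0,0,0]}])

```text
t: 2.05
eef_pos: [0.4303, 0.0751, 0.1271]
tool_rot: [-0.003, -0.133, 0.991, -0.001]
contact_force: [-0.7, -0.6, 0.2]
gripper_width: -0.002
grasp_force: 0.0
```

```bash
python3 g.py .432 .0735 .127
```

```text
t 2.05 p [0.4303 0.0751 0.1271] F [-0.6681 -0.5987  0.1944] q [-0.5152  0.3831  0.2364  2.2582 -0.176   0.5223  1.6952] w -0.002128791575590743
[[-0.9647 -0.2632 -0.0052]
 [-0.2632  0.9647 -0.0018]
 [ 0.0055 -0.0003 -1.    ]]
off [-0.0013 -0.002   0.0001]
```

Emit:
drive_tool(deltas=[{"gripper": 255,"offset": [-0.008,0,0],"angular": [0,0,0]},{"gripper": 255,"offset": [-0.014,0,0],"angular": [0,0,0]},{"gripper": 255,"offset": [-0.02,0,0],"angular": [0,0,0]},{"gripper": 255,"offset": [-0.026,0,0],"angular": [0,0,0]},{"gripper": 255,"offset": [-0.03,0,0],"angular": [0,0,0]}])

```text
t: 2.55
eef_pos: [0.4616, 0.0835, 0.1295]
tool_rot: [0.001, -0.133, 0.991, 0.0]
contact_force: [-2.1, 0.3, 1.8]
gripper_width: -0.002
grasp_force: 1.1
```

Emit:
drive_tool(deltas=[{"gripper": 255,"offset": [-0.003,0,0],"angular": [0,0,0]},{"gripper": 255,"offset": [-0.006,0,0],"angular": [0,0,0]},{"gripper": 255,"offset": [-0.008,0,0],"angular": [0,0,0]}])

```text
t: 2.85
eef_pos: [0.4687, 0.0854, 0.1289]
tool_rot: [-0.0, -0.133, 0.991, 0.0]
contact_force: [-1.9, -0.3, 0.9]
gripper_width: -0.002
grasp_force: 1.1
```

Emit:
drive_tool(deltas=[{"gripper": 255,"offset": [-0.001,0,0],"angular": [0,0,0]},{"gripper": 255,"offset": [-0.002,0,0],"angular": [0,0,0]},{"gripper": 255,"offset": [-0.003,0,0],"angular": [0,0,0]}])

```text
t: 3.15
eef_pos: [0.4713, 0.0861, 0.1289]
tool_rot: [-0.0, -0.133, 0.991, 0.0]
contact_force: [-1.8, 0.2, 0.5]
gripper_width: -0.003
grasp_force: 1.0
```

Emit:
drive_tool(deltas=[{"gripper": 255,"offset": [-0.001,0,0],"angular": [0,0,0]},{"gripper": 255,"offset": [-0.002,0,0],"angular": [0,0,0]}])

```text
t: 3.35
eef_pos: [0.4733, 0.0867, 0.1289]
tool_rot: [-0.0, -0.133, 0.991, 0.0]
contact_force: [-1.5, 0.1, 1.3]
gripper_width: -0.003
grasp_force: 1.0
```

Emit:
drive_tool(deltas=[{"gripper": 255,"offset": [-0.001,0,0],"angular": [0,0,0]},{"gripper": 255,"offset": [-0.002,0,0],"angular": [0,0,0]}])

```text
t: 3.55
eef_pos: [0.475, 0.0871, 0.1288]
tool_rot: [-0.0, -0.133, 0.991, 0.0]
contact_force: [-4.8, 0.1, 3.6]
gripper_width: 0.002
grasp_force: 2.3
```

Emit:
drive_tool(deltas=[{"gripper": 255,"offset": [-0.001,0,0],"angular": [0,0,0]},{"gripper": 255,"offset": [-0.002,0,0],"angular": [0,0,0]}])

```text
t: 3.75
eef_pos: [0.4753, 0.0871, 0.1285]
tool_rot: [-0.002, -0.132, 0.991, -0.0]
contact_force: [-9.3, -1.9, 7.6]
gripper_width: 0.004
grasp_force: 4.7
```

Left drawer is home: it hit a hard stop at the expected depth with the force up to 9 N. Now I'll back off and move across to the right knob.

Emit:
drive_tool(deltas=[{"gripper": 255,"offset": [0.02,0,0],"angular": [0,0,0]},{"gripper": 255,"offset": [0.045,0,0],"angular": [0,0,0]},{"gripper": 255,"offset": [0.045,-0.04,0],"angular": [0,0,0]},{"gripper": 255,"offset": [0.045,-0.085,0],"angular": [0,0,0]},{"gripper": 255,"offset": [0.045,-0.12,0],"angular": [0,0,0]}])

```text
t: 4.25
eef_pos: [0.4668, -0.0421, 0.1294]
tool_rot: [0.002, -0.132, 0.991, -0.001]
contact_force: [0.9, -0.6, 0.1]
gripper_width: 0.002
grasp_force: 0.0
```

Emit:
drive_tool(deltas=[{"gripper": 255,"offset": [0,-0.023,0],"angular": [0,0,0]},{"gripper": 255,"offset": [-0.01,-0.023,0],"angular": [0,0,0]},{"gripper": 255,"offset": [-0.016,-0.023,0],"angular": [0,0,0]},{"gripper": 255,"offset": [-0.023,-0.023,0],"angular": [0,0,0]},{"gripper": 255,"offset": [-0.029,-0.023,0],"angular": [0,0,0]}])

```text
t: 4.75
eef_pos: [0.4997, -0.0535, 0.1287]
tool_rot: [-0.0, -0.133, 0.991, 0.0]
contact_force: [-2.5, -2.1, 0.0]
gripper_width: -0.0
grasp_force: 1.2
```

```bash
python3 g.py .5125 -.051 .127
```

```text
t 4.75 p [ 0.4997 -0.0535  0.1287] F [-2.5194 -2.1434  0.0036] q [-0.2129  0.4591  0.2411  2.1138 -0.1916  0.5892  2.0023] w -3.325786538018984e-05
[[-0.9644 -0.2643 -0.0005]
 [-0.2643  0.9644  0.    ]
 [ 0.0005  0.0002 -1.    ]]
off [-0.013  -0.001   0.0017]
```

Emit:
drive_tool(deltas=[{"gripper": 255,"offset": [-0.003,0,0],"angular": [0,0,0]},{"gripper": 255,"offset": [-0.006,0,0],"angular": [0,0,0]},{"gripper": 255,"offset": [-0.008,0,0],"angular": [0,0,0]},{"gripper": 255,"offset": [-0.009,0,0],"angular": [0,0,0]}])

```text
t: 5.15
eef_pos: [0.5079, -0.0513, 0.1288]
tool_rot: [-0.0, -0.133, 0.991, 0.0]
contact_force: [-2.8, 1.5, -0.8]
gripper_width: -0.004
grasp_force: 1.0
```

Emit:
drive_tool(deltas=[{"gripper": 255,"offset": [-0.001,0,0],"angular": [0,0,0]},{"gripper": 255,"offset": [-0.002,0,0],"angular": [0,0,0]}])

```text
t: 5.35
eef_pos: [0.5097, -0.0513, 0.1288]
tool_rot: [-0.0, -0.133, 0.991, 0.0]
contact_force: [-1.9, 0.5, -0.0]
gripper_width: -0.002
grasp_force: 1.0
```

Emit:
drive_tool(deltas=[{"gripper": 255,"offset": [-0.001,0,0],"angular": [0,0,0]},{"gripper": 255,"offset": [-0.002,0,0],"angular": [0,0,0]}])

```text
t: 5.55
eef_pos: [0.5118, -0.051, 0.1288]
tool_rot: [-0.0, -0.133, 0.991, 0.0]
contact_force: [-2.3, 0.6, -0.9]
gripper_width: 0.002
grasp_force: 1.0
```

Emit:
drive_tool(deltas=[{"gripper": 255,"offset": [-0.001,0,0],"angular": [0,0,0]},{"gripper": 255,"offset": [-0.002,0,0],"angular": [0,0,0]}])

```text
t: 5.75
eef_pos: [0.5137, -0.0506, 0.1288]
tool_rot: [-0.0, -0.132, 0.991, 0.0]
contact_force: [-5.0, -0.3, 0.8]
gripper_width: 0.004
grasp_force: 2.5
```

Emit:
drive_tool(deltas=[{"gripper": 255,"offset": [-0.001,0,0],"angular": [0,0,0]},{"gripper": 255,"offset": [-0.002,0,0],"angular": [0,0,0]}])

```text
t: 5.95
eef_pos: [0.514, -0.0506, 0.1287]
tool_rot: [-0.002, -0.132, 0.991, 0.0]
contact_force: [-10.4, -0.6, 7.5]
gripper_width: 0.002
grasp_force: 4.8
```

Right drawer is home too, with a 10 N hard stop. Next: retreat, rise, and check with a camera before doing the lid.

Emit:
drive_tool(deltas=[{"gripper": 255,"offset": [0.03,0,0],"angular": [0,0,0]},{"gripper": 255,"offset": [0.055,0,-0.02],"angular": [0,0,0]},{"gripper": 255,"offset": [0.055,0,-0.065],"angular": [0,0,0]},{"gripper": 255,"offset": [0.055,0,-0.11],"angular": [0,0,0]},{"gripper": 255,"offset": [0.055,0,-0.155],"angular": [0,0,0]}])

```text
t: 6.45
eef_pos: [0.4633, -0.065, 0.2862]
tool_rot: [0.001, -0.132, 0.991, -0.0]
contact_force: [1.1, 0.1, 0.2]
gripper_width: 0.001
grasp_force: 0.0
```

Emit:
drive_tool(deltas=[{"gripper": 255,"offset": [0,0,-0.045],"angular": [0,0,0]},{"gripper": 255,"offset": [0,0,-0.09],"angular": [0,0,0]},{"gripper": 255,"offset": [0,0,-0.135],"angular": [0,0,0]},{"gripper": 255,"offset": [0,0,-0.135],"angular": [0,0,0]}])

```text
t: 6.85
eef_pos: [0.4657, -0.0652, 0.4258]
tool_rot: [0.007, -0.132, 0.991, -0.0]
contact_force: [0.7, -0.4, -0.7]
gripper_width: -0.003
grasp_force: 0.0
```

```bash
python3 g.py .6105 .0497 .40;python3 -c "
from h import *
a=optics.read_camera('side')[130:350,250:440];cv2.imwrite('pics/s3.png',cv2.resize(a,None,fx=2.7,fy=2.7,interpolation=2))"
```

```text
t 6.85 p [ 0.4657 -0.0652  0.4258] F [ 0.7012 -0.3985 -0.6574] q [-0.3126  0.009   0.3256  1.8825 -0.0044  1.2362  1.8501] w -0.00285297930092563
[[-0.965  -0.2618  0.0144]
 [-0.2618  0.9651  0.0011]
 [-0.0142 -0.0027 -0.9999]]
off [-0.1694  0.0731  0.028 ]
```

View pics/s3.png

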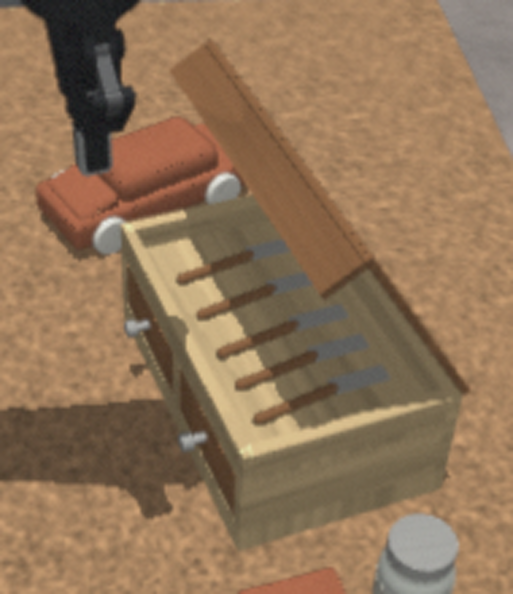

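Both drawers look flush, and their knobs at (135,327) and (190,441) stick out equally. The chest hasn't moved and the lid is untouched. I'll go over the lid edge now.

Emit:
drive_tool(deltas=[{"gripper": 255,"offset": [-0.045,0.02,0],"angular": [0,0,0]},{"gripper": 255,"offset": [-0.09,0.04,0],"angular": [0,0,0]},{"gripper": 255,"offset": [-0.135,0.06,0],"angular": [0,0,0]},{"gripper": 255,"offset": [-0.169,0.073,0],"angular": [0,0,0]},{"gripper": 255,"offset": [-0.169,0.073,0.02],"angular": [0,0,0]}])

```text
t: 7.4
eef_pos: [0.6104, 0.0552, 0.3983]
tool_rot: [0.002, -0.135, 0.991, 0.0]
contact_force: [0.5, 0.2, 0.1]
gripper_width: 0.001
grasp_force: 0.0
```

```bash
python3 g.py .6105 .0497 .375;python3 -c "
from h import *
a=optics.read_camera('side')[130:350,250:440];cv2.imwrite('pics/s4.png',cv2.resize(a,None,fx=2.7,fy=2.7,interpolation=2))"
```

```text
t 7.4 p [0.6104 0.0552 0.3983] F [0.4759 0.1782 0.0698] q [-0.3977  0.3035  0.2666  1.6101 -0.0844  1.2351  1.727 ] w 0.001145073675256227
[[-0.9634 -0.2681  0.0039]
 [-0.2681  0.9634  0.0015]
 [-0.0042  0.0003 -1.    ]]
off [ 0.0015 -0.0053  0.0233]
```

View pics/s4.png

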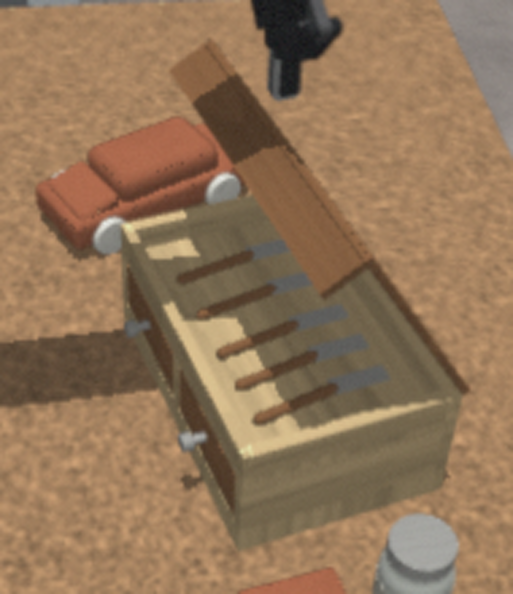

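The fingertip is at (285,95), about 30 mm above the lid edge at about (290,155). Next I'll come down to contact.

Emit:
drive_tool(deltas=[{"gripper": 255,"offset": [0,-0.004,0.012],"angular": [0,0,0]},{"gripper": 255,"offset": [0,-0.004,0.024],"angular": [0,0,0]},{"gripper": 255,"offset": [0,-0.004,0.028],"angular": [0,0,0]}])

```text
t: 7.75
eef_pos: [0.6067, 0.0452, 0.3694]
tool_rot: [-0.001, -0.132, 0.991, -0.0]
contact_force: [-0.2, -0.2, 1.2]
gripper_width: -0.001
grasp_force: 0.0
```

Emit:
drive_tool(deltas=[{"gripper": 255,"offset": [0.002,0,0.002],"angular": [0,0,0]},{"gripper": 255,"offset": [0.004,0,0.004],"angular": [0,0,0]},{"gripper": 255,"offset": [0.006,0,0.006],"angular": [0,0,0]}])

```text
t: 8.05
eef_pos: [0.6022, 0.0443, 0.3664]
tool_rot: [0.001, -0.132, 0.991, -0.0]
contact_force: [-1.8, -1.2, 8.2]
gripper_width: 0.001
grasp_force: 4.1
```

```bash
python3 g.py
```

```text
t 8.05 p [0.6022 0.0443 0.3664] F [-1.7827 -1.1742  8.1941] q [-0.3862  0.3098  0.268   1.6746 -0.0877  1.1664  1.74  ] w 0.0006345391875510456
[[-0.965  -0.2622  0.0027]
 [-0.2622  0.965   0.0002]
 [-0.0026 -0.0005 -1.    ]]
```

Emit:
drive_tool(deltas=[{"gripper": 255,"offset": [0.003,0,0.005],"angular": [0,0,0]},{"gripper": 255,"offset": [0.006,0,0.01],"angular": [0,0,0]},{"gripper": 255,"offset": [0.01,0,0.015],"angular": [0,0,0]},{"gripper": 255,"offset": [0.014,0,0.02],"angular": [0,0,0]},{"gripper": 255,"offset": [0.018,0,0.025],"angular": [0,0,0]}])

```text
t: 8.55
eef_pos: [0.5785, 0.0371, 0.3457]
tool_rot: [-0.006, -0.131, 0.991, 0.001]
contact_force: [-44.3, -8.7, 56.9]
gripper_width: -0.0
grasp_force: 28.1
```

That jammed: the force direction shows the tip sitting on the lip's front face. I'll lift off and look again.

Emit:
drive_tool(deltas=[{"gripper": 255,"offset": [0.01,0,-0.02],"angular": [0,0,0]},{"gripper": 255,"offset": [0.01,0,-0.05],"angular": [0,0,0]},{"gripper": 255,"offset": [0.01,0,-0.08],"angular": [0,0,0]},{"gripper": 255,"offset": [0.01,0,-0.08],"angular": [0,0,0]}])

```text
t: 8.95
eef_pos: [0.5758, 0.0375, 0.4246]
tool_rot: [0.004, -0.132, 0.991, 0.001]
contact_force: [0.1, -0.1, -0.8]
gripper_width: 0.0
grasp_force: 0.0
```

```bash
python3 g.py;python3 -c "
from h import *
a=optics.read_camera('side')[140:340,260:430];cv2.imwrite('pics/s5.png',a)
b=optics.read_camera('top')[140:290,225:425];cv2.imwrite('pics/t5.png',b)
f=lambda i,k:cv2.resize(i,None,fx=k,fy=k,interpolation=2)
c=np.zeros((600,800,3),np.uint8);x=f(a,2.4);y=f(b[:,:],1.95);c[:x.shape[0],:x.shape[1]]=x;c[:y.shape[0],409:409+y.shape[1]]=y;cv2.imwrite('pics/c5.png',c)"
```

```text
t 8.95 p [0.5758 0.0375 0.4246] F [ 0.123  -0.1461 -0.8004] q [-0.3988  0.2202  0.2748  1.6568 -0.0634  1.2656  1.7248] w 0.0001688583348129501
[[-0.9649 -0.2626  0.0073]
 [-0.2626  0.9649  0.0021]
 [-0.0076  0.0001 -1.    ]]
```

View pics/c5.png

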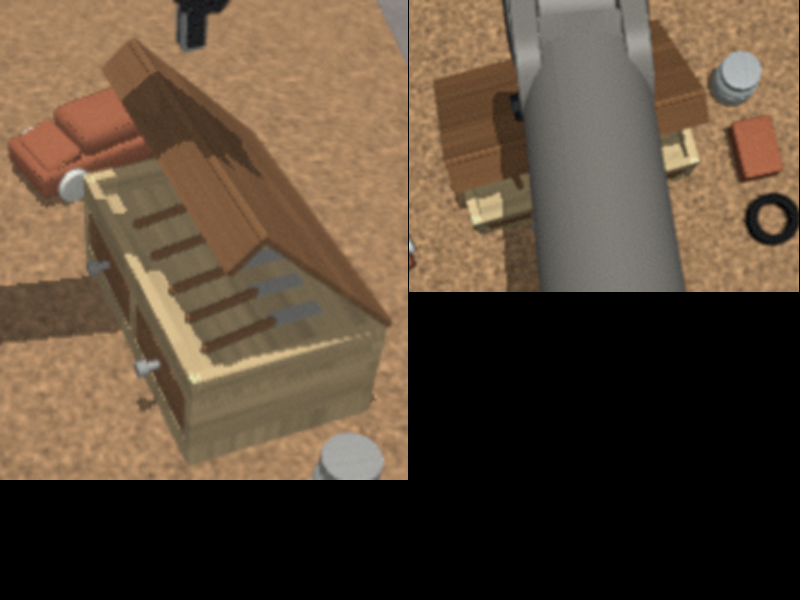

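Side crop: the lid came part-way down, with its edge corners at (135,40) and (265,238). The chest corner, at (192,378), has not moved. I'll fit the lid angle.

```bash
cat > lid.py <<'E'
from h import *
from scipy.optimize import minimize_scalar as ms
yaw=.27;ex=np.array([np.cos(yaw),np.sin(yaw),0]);ey=np.array([-ex[1],ex[0],0])
def edge(th,y,h=.7035):
    return ex*(h-.206*np.cos(th)+.008*np.sin(th))+ey*(-.1155+y)+[0,0,.118+.206*np.sin(th)+.008*np.cos(th)]
def fit(l,r):
    f=lambda t:np.sum((proj("side",edge(t,.152))-l)**2)+np.sum((proj("side",edge(t,-.152))-r)**2)
    s=ms(f,bounds=(-.1,1.5),method="bounded");return s.x,s.fun**.5
E
python3 - <<'E'
from lid import *
s=lambda u,v,k:np.array((260+u/k,140+v/k))
print(fit(s(203,14,3),s(382,260,3)));t,e=fit(s(135,40,2.4),s(265,238,2.4));print(t,e)
p=edge(t,0);print(p,p@ex,p@ey)
E
```

```text
(np.float64(1.0021126277571255), np.float64(3.3513354350140236))
0.8123809298157728 4.0390967680494425
[0.57786927 0.04008826 0.27304309] 0.5676263814522178 -0.1155
```

The lid is now at about 0.81 rad. It jammed on friction because the tip lagged the edge's arc. I'll land again slightly behind the edge and follow the arc, leading a little.

Emit:
drive_tool(deltas=[{"gripper": 255,"offset": [-0.009,0,0.03],"angular": [0,0,0]},{"gripper": 255,"offset": [-0.009,0,0.06],"angular": [0,0,0]},{"gripper": 255,"offset": [-0.009,0,0.072],"angular": [0,0,0]},{"gripper": 255,"offset": [-0.009,0,0.075],"angular": [0,0,0]}])

```text
t: 9.45
eef_pos: [0.5804, 0.0394, 0.3433]
tool_rot: [-0.005, -0.132, 0.991, 0.0]
contact_force: [-9.2, -0.4, 13.5]
gripper_width: -0.001
grasp_force: 6.1
```

Emit:
drive_tool(deltas=[{"gripper": 255,"offset": [0.001,0,0.002],"angular": [0,0,0]},{"gripper": 255,"offset": [0.003,0,0.004],"angular": [0,0,0]}])

```text
t: 9.65
eef_pos: [0.579, 0.0389, 0.3418]
tool_rot: [-0.002, -0.132, 0.991, 0.0]
contact_force: [-8.5, -1.0, 13.6]
gripper_width: -0.0
grasp_force: 6.9
```

Emit:
drive_tool(deltas=[{"gripper": 255,"offset": [0.003,0,0.002],"angular": [0,0,0]},{"gripper": 255,"offset": [0.006,0,0.005],"angular": [0,0,0]}])

```text
t: 9.85
eef_pos: [0.5736, 0.0374, 0.3368]
tool_rot: [-0.001, -0.132, 0.991, 0.0]
contact_force: [-7.5, -0.2, 9.9]
gripper_width: 0.002
grasp_force: 5.2
```

Emit:
drive_tool(deltas=[{"gripper": 255,"offset": [0.004,0,0.003],"angular": [0,0,0]},{"gripper": 255,"offset": [0.008,0,0.006],"angular": [0,0,0]},{"gripper": 255,"offset": [0.011,0,0.009],"angular": [0,0,0]}])

```text
t: 10.15
eef_pos: [0.564, 0.0348, 0.3271]
tool_rot: [0.0, -0.133, 0.991, 0.0]
contact_force: [-1.0, 0.7, 4.7]
gripper_width: 0.001
grasp_force: 1.8
```

Emit:
drive_tool(deltas=[{"gripper": 255,"offset": [0.003,0,0.003],"angular": [0,0,0]},{"gripper": 255,"offset": [0.006,0,0.006],"angular": [0,0,0]},{"gripper": 255,"offset": [0.009,0,0.01],"angular": [0,0,0]}])

```text
t: 10.45
eef_pos: [0.5555, 0.0324, 0.3167]
tool_rot: [0.0, -0.133, 0.991, 0.0]
contact_force: [0.0, 0.4, 2.9]
gripper_width: -0.003
grasp_force: 1.3
```

Emit:
drive_tool(deltas=[{"gripper": 255,"offset": [0.005,0,0.007],"angular": [0,0,0]},{"gripper": 255,"offset": [0.01,0,0.014],"angular": [0,0,0]},{"gripper": 255,"offset": [0.014,0,0.021],"angular": [0,0,0]},{"gripper": 255,"offset": [0.018,0,0.028],"angular": [0,0,0]},{"gripper": 255,"offset": [0.021,0,0.034],"angular": [0,0,0]}])

```text
t: 10.95
eef_pos: [0.5347, 0.0265, 0.2821]
tool_rot: [-0.0, -0.132, 0.991, -0.0]
contact_force: [-0.2, 0.0, 2.2]
gripper_width: 0.004
grasp_force: 1.2
```

Emit:
drive_tool(deltas=[{"gripper": 255,"offset": [0.003,0,0.007],"angular": [0,0,0]},{"gripper": 255,"offset": [0.006,0,0.014],"angular": [0,0,0]},{"gripper": 255,"offset": [0.009,0,0.021],"angular": [0,0,0]},{"gripper": 255,"offset": [0.011,0,0.028],"angular": [0,0,0]},{"gripper": 255,"offset": [0.013,0,0.035],"angular": [0,0,0]}])

```text
t: 11.45
eef_pos: [0.5222, 0.0231, 0.2471]
tool_rot: [-0.001, -0.132, 0.991, -0.0]
contact_force: [-2.5, -2.2, 2.2]
gripper_width: -0.002
grasp_force: 1.4
```

```bash
python3 g.py
```

```text
t 11.45 p [0.5222 0.0231 0.2471] F [-2.5092 -2.2039  2.1984] q [-0.3725  0.2974  0.2511  1.9885 -0.0954  0.8678  1.7663] w -0.0019231700027473684
[[-0.9649 -0.2625 -0.001 ]
 [-0.2625  0.9649 -0.0003]
 [ 0.001  -0.     -1.    ]]
```

Emit:
drive_tool(deltas=[{"gripper": 255,"offset": [0.002,0,0.008],"angular": [0,0,0]},{"gripper": 255,"offset": [0.004,0,0.016],"angular": [0,0,0]},{"gripper": 255,"offset": [0.005,0,0.024],"angular": [0,0,0]},{"gripper": 255,"offset": [0.006,0,0.032],"angular": [0,0,0]},{"gripper": 255,"offset": [0.007,0,0.038],"angular": [0,0,0]}])

```text
t: 11.95
eef_pos: [0.5161, 0.0215, 0.2091]
tool_rot: [0.0, -0.133, 0.991, -0.0]
contact_force: [-0.8, -1.1, 2.8]
gripper_width: -0.001
grasp_force: 1.0
```

Emit:
drive_tool(deltas=[{"gripper": 255,"offset": [0,0,0.003],"angular": [0,0,0]},{"gripper": 255,"offset": [0,0,0.006],"angular": [0,0,0]},{"gripper": 255,"offset": [0,0,0.008],"angular": [0,0,0]}])

```text
t: 12.25
eef_pos: [0.5159, 0.0215, 0.2017]
tool_rot: [-0.0, -0.133, 0.991, 0.0]
contact_force: [-1.9, -1.5, 2.4]
gripper_width: 0.001
grasp_force: 1.0
```

Emit:
drive_tool(deltas=[{"gripper": 255,"offset": [0,0,0.001],"angular": [0,0,0]},{"gripper": 255,"offset": [0,0,0.002],"angular": [0,0,0]}])

```text
t: 12.45
eef_pos: [0.516, 0.0216, 0.1999]
tool_rot: [0.0, -0.133, 0.991, 0.0]
contact_force: [-0.8, -1.1, 1.6]
gripper_width: 0.001
grasp_force: 1.0
```

Emit:
drive_tool(deltas=[{"gripper": 255,"offset": [0,0,0.001],"angular": [0,0,0]},{"gripper": 255,"offset": [0,0,0.002],"angular": [0,0,0]},{"gripper": 255,"offset": [0,0,0.002],"angular": [0,0,0]}])

```text
t: 12.75
eef_pos: [0.516, 0.0215, 0.1986]
tool_rot: [0.0, -0.132, 0.991, 0.0]
contact_force: [-4.4, -1.0, 9.8]
gripper_width: -0.001
grasp_force: 4.8
```

Emit:
drive_tool(deltas=[{"gripper": 255,"offset": [0,0,0.001],"angular": [0,0,0]},{"gripper": 255,"offset": [0,0,0.001],"angular": [0,0,0]}])

```text
t: 12.95
eef_pos: [0.5161, 0.0215, 0.1985]
tool_rot: [0.0, -0.132, 0.991, 0.0]
contact_force: [-7.8, -1.4, 19.6]
gripper_width: -0.001
grasp_force: 9.6
```

Hard stop at the shut height (0.1985 against the expected 0.199), pressed to about 20 N. Retreating now, then a final look.

Emit:
drive_tool(deltas=[{"gripper": 255,"offset": [0,0,-0.02],"angular": [0,0,0]},{"gripper": 255,"offset": [0,0,-0.06],"angular": [0,0,0]},{"gripper": 255,"offset": [0,0,-0.1],"angular": [0,0,0]},{"gripper": 255,"offset": [0,0,-0.14],"angular": [0,0,0]},{"gripper": 255,"offset": [0,0,-0.16],"angular": [0,0,0]}])

```text
t: 13.45
eef_pos: [0.5173, 0.0217, 0.3607]
tool_rot: [0.003, -0.133, 0.991, 0.0]
contact_force: [0.5, 0.8, -0.1]
gripper_width: 0.003
grasp_force: 0.0
```

```bash
python3 g.py;python3 -c "
from h import *
a=optics.read_camera('side')[130:350,250:440];cv2.imwrite('pics/s6.png',cv2.resize(a,None,fx=2.7,fy=2.7,interpolation=2))"
```

```text
t 13.45 p [0.5173 0.0217 0.3607] F [ 0.4801  0.7703 -0.1183] q [-0.4014  0.1575  0.2712  1.8761 -0.0478  1.108   1.7245] w 0.002662379485826343
[[-0.9648 -0.2628  0.006 ]
 [-0.2628  0.9649  0.0016]
 [-0.0062 -0.0001 -1.    ]]
```

View pics/s6.png

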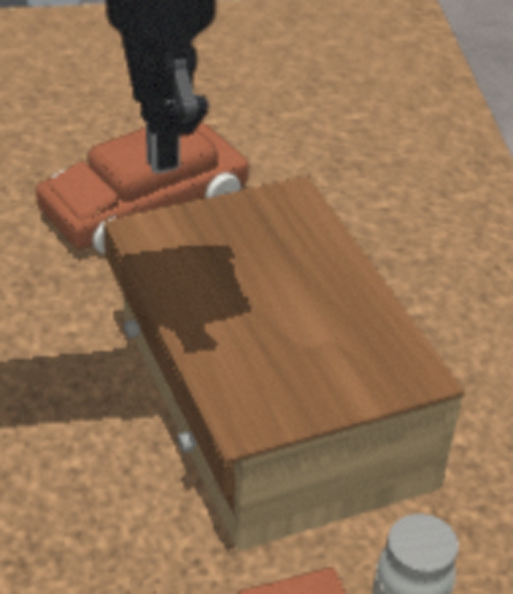

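The lid looks shut flat. The knob ends seem about 5 crop px further left than before, so I'll check whether the chest or the drawers shifted.

```bash
python3 - <<'E'
import cv2,numpy as np
A=cv2.imread("pics/s3.png");B=cv2.imread("pics/s6.png")
for n,(x0,y0,x1,y1) in dict(knobL=(118,312,144,340),knobR=(175,428,202,452),side=(245,495,440,550),backcorner=(400,440,470,505),frontcorner=(215,500,290,555),jar=(375,515,470,590)).items():
    r=cv2.matchTemplate(B[y0-14:y1+14,x0-14:x1+14],A[y0:y1,x0:x1],cv2.TM_CCOEFF_NORMED)
    _,v,_,l=cv2.minMaxLoc(r);print(n,l[0]-14,l[1]-14,round(v,2))
E
```

```text
knobL -1 1 0.56
knobR -2 -1 0.54
side 0 0 1.0
backcorner -1 0 0.97
frontcorner -10 5 0.81
jar 0 0 1.0
```

```bash
python3 - <<'E'
import cv2,numpy as np
c=np.hstack([cv2.resize(cv2.imread(f"pics/{s}.png")[300:480,110:240],None,fx=3,fy=3) for s in("s3","s6")]);cv2.imwrite("pics/cmp.png",c)
E
```

```text
(no output)
```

View pics/cmp.png

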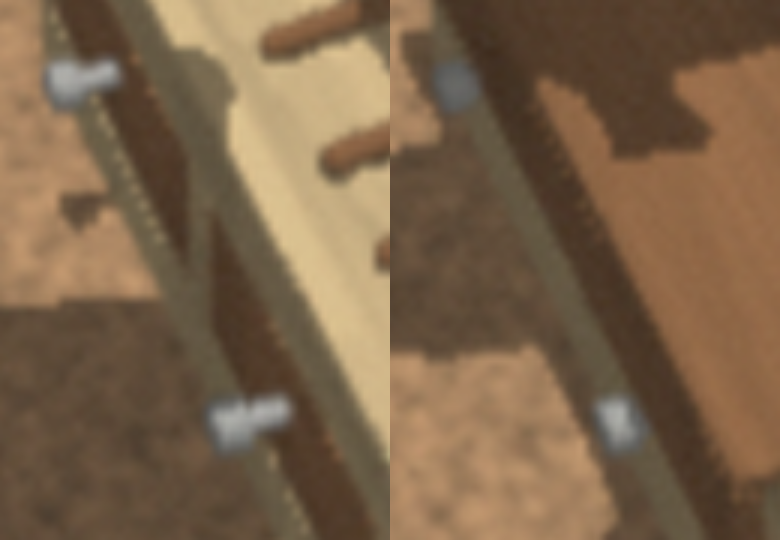

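The knob heads sit at the same place in both pictures: left end at x≈45 in each, and the right at x≈208. The lip only hides their stems, so the drawers are still home and the lid is shut.

```bash
python3 -c "
from station import bot
print(bot.hand_in())"
```

```text
the job is handed in; nothing more can be done
None
```

Both drawers are home and the lid is shut; the chest and jar hadn't shifted in the pictures, and nothing else was touched. On the first lid push the tip jammed at about 72 N wrist force (limit 120 N), so I backed off and redid it; I've handed the job in, but no verdict came back.

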